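# Start the hand nut by feel and clamp a battery pack for its test

## Task

Clamp the battery pack for its test: swing the clamp strap clockwise over the pack until it stands against its stop. The hand nut only sits loose on the end of the stud, so turn it backward (anticlockwise), pressing only lightly, until you feel it drop over the start of the thread, and only then run it forward (clockwise), regripping as needed, until the strap's sprung pad holds the pack finger-tight, about a quarter turn after the pad first touches it. Let go and leave the things around it where they are.

Things in the scene. Friction and masses are not known exactly. Their poses are not given: they have to be found in the camera images.
- fixture: pack clamp screwed to the bench: grey steel base plate 124 x 152 x 12 mm with a black bed for the pack. Origin on the underside of the plate, straight below the stud's axis; z up; its y axis points from the stud to the middle of the bed, which lies 66 mm away.
- stud: fixed upright steel stud on the fixture's origin, same origin height. Coarse right-hand thread: 24 mm outside, 8 mm pitch, about 2 turns, square blunt start at its upper end, 72.5 mm above the origin. Its turn about z is arbitrary and the thread start is hidden inside the nut, so poses do not tell where the start is.
- stud_top (a point): tip of the stud's plain pilot, 15 mm thick, 106.5 mm above the stud's origin; it guides the nut. Turned anticlockwise, the nut climbs 8 mm a turn and passes the thread start after 25 to 190 degrees; unless held up it then drops about 7 mm onto the next turn of thread: started and square, its origin about 63.5 mm above the stud's. Do not turn it back over 40 degrees past that.
- nut: loose round steel hand nut, knurled, 36 mm across, 36 mm high (flange at the foot 39 mm, 4 mm high), 0.12 kg, open at the top so that the pilot shows. Origin in the middle of its underside, z up. At the start it sits on the blunt end of the thread, its origin 66 to 72 mm above the stud's, tilted up to about 5 degrees.
- nut_mark (a point): unmarked point on the nut's lower rim, 18 mm out along its x axis: shows its turn, not where its thread starts. Once dropped, clockwise turning draws the nut down 8 mm a turn with 1.5 mm of axial play: pulled up, its origin is 65 mm above the stud's at the thread start; at 63 mm it meets the strap, at 62 mm the pad meets the pack. Dry steel, friction about 0.6.
- swing (a joint): swing of the strap about the stud, rad: 0 = over the pack and against its stop post, positive = swung anticlockwise (from above) away from it; starts between 0.8 and 1.2. Light friction (0.03 N m) holds it where it is left; tightening the nut drags it towards the stop.
- strap_handle (a point): on the axis of the upright black handle post near the strap's free end, 20 mm above the strap's top face; post 12 mm thick, 33 mm high, 96 mm from the stud's axis. Strap: dark steel bar 24 mm wide, 10 mm thick, top face 63 mm above the fixture's origin, held up by a soft lift spring (3 N, 0.2 N per mm) that the nut pushes down.
- pad: sprung pad under the strap, rubber foot 26 mm across, 66 mm from the stud's axis; 1 mm above the pack until the nut pushes the strap down. Its spring gives 5.5 N per mm (6 mm of travel), so a quarter turn of the nut after the first touch makes about 11 N. Origin on the stud's axis at the fixture's base, not at the foot.
- pack: black battery pack 88 x 37 x 30 mm, 0.29 kg, lying loose in the bed under the pad, 1.5 mm of room at each side. Origin in the middle of its underside.
- bed (a point): middle of the bed's floor, 66 mm from the stud's axis, 12 mm above the bench.
- plug: small yellow plug with tape on it, bystander, 23 x 24 x 10 mm.
- foam: white foam block beside the fixture, bystander, 45 x 56 x 24 mm.
Things that resemble listed ones, but are neither listed nor needed, are in the scene too. Several things have the shape of the nut; the one meant has the colours described above.

How it is judged:
By the outcome, as a careful person would: the job done as asked, in the order asked, and still so for the second after the job is handed in, with the robot touching nothing.
It also fails if it takes over 64 s, if anything falls off the work surface, if the arm or the gripper's body presses on something with over 40 N, if the wrist force passes 120 N, or if a joint passes its speed limit or range.

## Robot

A 6-joint arm with a two-finger parallel gripper is mounted at the origin on a cart in front of the work surface, level with it; the furniture and walls round the work are solid. World frame = base frame: x ahead of the robot, y to its left, z up, the work surface at z = 0. Lengths are in mm, angles in rad, forces in N, time in s.
With the tool pointing down it reaches from about 400 to 925 mm from the base axis. Payload 12.5 kg.
Tool frame: the origin (TCP) lies on the front face of the gripper's body, between the roots of the fingers; the fingertips stand 78 mm ahead of it and the grasp point (between the pads) lies 59 mm ahead of it (env.nose_length is the distance from the TCP to the fingertips, in mm); z points along the fingers, y is the line along which they close (so a half turn about z gives the same grasp; the last joint's range is limited). The gripper opens to 95 mm and grips with 3 to 60 N. Pads are 20 mm wide; open, the fingers measure 119 mm over their backs; the gripper's body (75 mm by 180 mm) begins 59 mm behind the grasp point.
Start: joints at [1.093, 0.491, 1.559, -0, 1.092, -0.106], TCP at [227.04, 582.315, 292.261] pointing down, gripper open.
Joint ranges: [-3.1, 3.1], [-0.84, 2.19], [0.05, 2.79], [-1.13, 4.28], [0.06, 2.93], [-2.69, 2.69]. Speed limits (rad/s): [2.22, 2.22, 2.79, 3.14, 3.14, 3.14].

## Interface

Orientations are given as [roll, pitch, yaw] about the fixed x, y, z axes, in that order (R = Rz(yaw) Ry(pitch) Rx(roll)).
In Python, from cell import env gives the robot as it stands.
- The arm moves only by the tool jog_arm, never from a script. Its argument "motion" is a list of rows, each a list of 7 numbers: the turn, a rotation vector about the tool's x, y, z in degrees, then the shift along the tool's x, y, z in mm, then the finger opening in mm, from 0 to 95.1. In form: [[wx, wy, wz, x, y, z, hand], ...]. A call has 1 to 10 rows; each row shifts and turns the commanded pose from where the row before left it, along the tool's axes as they then stand; what a row does not reach is not made up. A row lasts 1/8 s, in which the tool goes at most 62.5 mm and 10.7 degrees, less where a joint would pass 70% of its speed; a pose out of reach is approached as far as the arm can. A call is refused whole if a number of a shift passes 62.5 or a number of a turn 10.7, either way. A call with a gripper value outside its range is refused whole. The fingers move at their own pace and stop on an object; the grip force is fixed at half the most. Time passes only in rows, so rows that do not move let the fingers close. It gives the time, the measured TCP pose, the force, the opening and the grip force at its end, in the units of the state.
- env.state(): the state, without advancing time (a new reading comes with each control period).
- env.read_camera(name): name is "scene" or "top" or "wrist"; returns a dict with "color" (384x512x3 uint8, red, green, blue), "z_map" (384x512 float32, mm along the optical axis (not along the pixel's ray), 0 where there is no reading), "camera_matrix" (3x3 intrinsics, pixels), "world_to_cam" (4x4, takes a point from world to camera coordinates). Camera axes: x right, y up, looking along -z (the intrinsics and any distortion apply to the point x, -y, -z); pixel columns grow to the right and rows downward; lengths in mm; the calibration is good to about 2 mm. A picture is of the moment at which its call begins.
- env.job_done(): hands the job in; it is judged then, once.
Trained networks look in the newest picture that a camera, given by its name, has taken for a name from the list of things; names that differ only in an ending like _2 or _b are one class to them, and where a whole thing is asked for, a point or a joint stands for the part that bears it (a point fixed in the world has none). Each returns a list of dicts, best first, with "score" (0 to 1); they miss things now and then, are a little off and sometimes report something else, mostly with a low value. They report only what shows in the picture. A call takes as long as a camera call. They do not tell look-alikes from the thing itself.
- env.recognise(camera, thing): "location" ([column, row] in pixels, amid what is visible of it).
The state is a dict: "t": time; "joints": joint angles; "qvel": joint speeds; "tau": joint torques, N m; "eef_pos": TCP position; "tcp_rot": TCP orientation; "ft_force": force on the tool from outside, world axes, zero at the start; "moment": the same for the moment, N m; "opening": opening from 0.0 (shut) to 1.0 (fully open); "grip_force": force on a finger pad.
Only numpy, scipy, OpenCV 4.12 (cv2) and the standard library are available. Lean on these libraries where they do the work, as an engineer would, in place of code of your own. Each camera call takes 0.05 s, during which the arm holds its last target. There are 200 camera calls.

## Working session

There is one attempt and no reset: what is moved stays moved. The work goes in short steps, Python scripts to look and compute and a tool call to move; the robot and the scene stay as the last step left them, time stands still between calls to the robot, and variables do not carry over. Pictures are saved under pics/ and viewed, at most 10 in all, crops included, and the job is handed in when it is done.

Besides the shell and the picture viewer there is one more tool, called after "Request:" by a JSON object that holds its "fn" and its "kwargs", one argument or row to a line. jog_arm: Moves the arm, as the interface text tells. Its arguments: {"type":"object","properties":{"motion":{"type":"array"}},"required":["motion"]}

```bash
mkdir -p pics; ls; cat > h.py <<'E'
import numpy as np, cv2
from cell import env
def ray(cam,px):
    K=cam["camera_matrix"];T=np.linalg.inv(cam["world_to_cam"])
    d=np.linalg.inv(K)@[px[0],px[1],1.]; d=np.array([d[0],-d[1],-d[2]])
    return T[:3,3],T[:3,:3]@d
def pt(cam,px):
    z=cam["z_map"][int(round(px[1])),int(round(px[0]))]; o,d=ray(cam,px); return o+d*z
def atz(cam,px,z):
    o,d=ray(cam,px); return o+d*(z-o[2])/d[2]
def cloud(cam):
    h,w=cam["z_map"].shape; u,v=np.meshgrid(np.arange(w),np.arange(h))
    K=cam["camera_matrix"];T=np.linalg.inv(cam["world_to_cam"])
    d=np.linalg.inv(K)@np.stack([u.ravel(),v.ravel(),np.ones(w*h)]); d=d*np.array([[1],[-1],[-1]])
    return (T[:3,:3]@(d*cam["z_map"].ravel())+T[:3,3:]).T.reshape(h,w,3)
def proj(cam,p):
    c=cam["world_to_cam"]@np.append(p,1); q=cam["camera_matrix"]@[c[0],-c[1],-c[2]]; return q[:2]/q[2]
def save(img,name,s=1.5):
    cv2.imwrite("pics/"+name,cv2.cvtColor(cv2.resize(img,None,fx=s,fy=s,interpolation=cv2.INTER_CUBIC),cv2.COLOR_RGB2BGR))
np.set_printoptions(precision=2,suppress=True)
E
python3 - <<'E'
from h import *
print(env.state())
for c in("scene","top"):
    cam=env.read_camera(c)
    save(cam["color"],c+"0.png")
    np.savez(c+"0.npz",**cam)
    for n in("nut","strap_handle","stud_top","pack","nut_mark","plug","foam","fixture"):
        for r in env.recognise(c,n)[:3]:
            print(c,n,r["score"],r["location"],pt(cam,r["location"]))
E
```

```text
pics
{'t': 0.0, 'joints': array([ 1.09,  0.49,  1.56, -0.  ,  1.09, -0.11]), 'qvel': array([-0., -0.,  0., -0.,  0.,  0.]), 'tau': array([ -0.  , -61.26, -25.82,   0.07,   0.05,  -0.  ]), 'eef_pos': array([226.96, 582.17, 291.66]), 'tcp_rot': array([-3.14, -0.  ,  2.77]), 'ft_force': array([-0.3 , -0.86,  0.24]), 'moment': array([ 0.05,  0.03, -0.02]), 'grip_force': 0.0, 'opening': 0.9995085855533391}
scene nut 0.84 [283.4, 169.9] [ -2.52 275.81 632.88]
scene nut 0.59 [357.3, 188.3] [ 407.82 -388.31   29.56]
scene strap_handle 0.62 [294.6, 190.8] [ 468.51 -233.74   63.02]
scene nut_mark 0.54 [355.7, 186.1] [ 411.16 -384.6    36.17]
scene nut_mark 0.52 [286.3, 172.6] [ 499.51 -234.37   95.78]
scene nut_mark 0.49 [295.6, 195.4] [ 451.63 -220.11   67.85]
scene plug 0.53 [196.7, 284.5] [428.44  59.24   7.77]
scene foam 0.62 [237.0, 236.8] [469.27 -69.83  21.29]
scene fixture 0.65 [280.6, 201.4] [ 503.88 -226.79   10.98]
top nut 0.73 [345.2, 222.4] [ 416.87 -393.79   34.97]
top nut 0.6 [286.1, 182.6] [ 512.76 -239.41  103.09]
top strap_handle 0.87 [279.8, 204.5] [ 460.86 -225.91   62.87]
top stud_top 0.48 [287.6, 180.2] [ 518.38 -242.87  105.53]
top stud_top 0.39 [276.8, 191.6] [ 496.15 -219.88   12.18]
top pack 0.86 [262.0, 190.8] [ 496.47 -181.02   39.03]
top pack 0.4 [280.1, 204.5] [ 460.86 -226.66   62.84]
top nut_mark 0.61 [260.0, 189.1] [ 500.71 -175.87   41.02]
top nut_mark 0.58 [345.9, 216.4] [ 432.19 -395.14   37.62]
top nut_mark 0.51 [286.7, 181.6] [ 515.16 -240.83  103.47]
top plug 0.61 [175.9, 218.9] [422.41  47.28   9.42]
top foam 0.52 [223.0, 198.9] [475.57 -79.29  26.22]
top foam 0.34 [279.5, 190.3] [ 496.45 -225.02   63.96]
top fixture 0.61 [279.0, 190.9] [ 498.11 -225.71   10.83]
```

View pics/scene0.png

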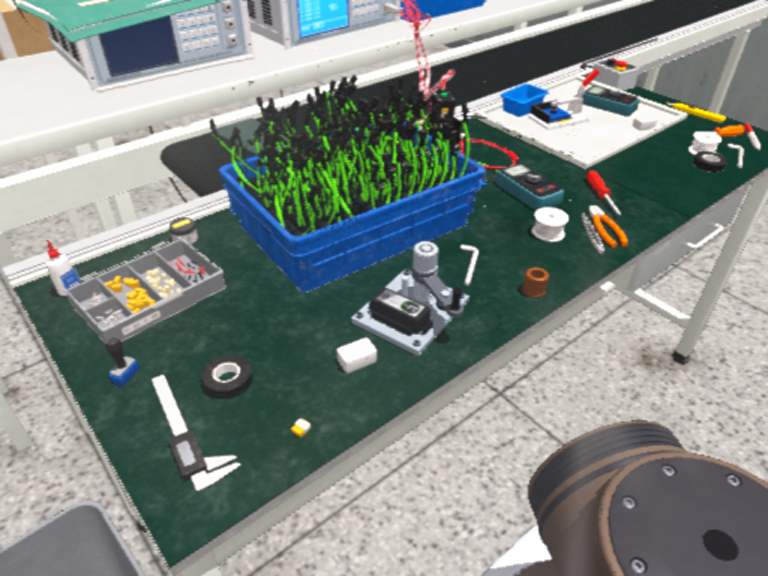

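View pics/top0.png

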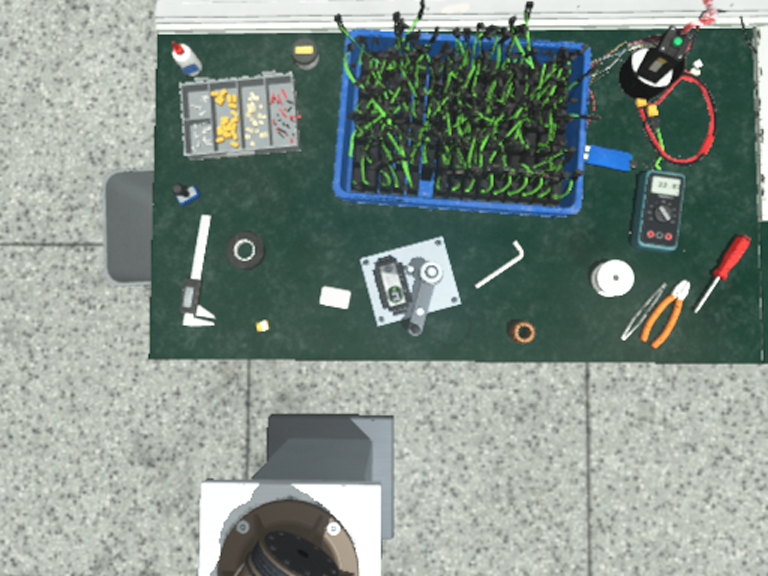

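The steel nut is on the fixture's stud, at scene (283,168) and top (286,181). The look-alikes are the copper-brown ring at scene (357,188) / top (348,221) and the white spool at scene (366,149) / top (408,185). Only the grey steel one sits on the stud. Next I'll check the clearances before moving.

```bash
python3 - <<'E'
from h import *
t=dict(np.load("top0.npz")); P=cloud(t)
x,y,z=P[...,0],P[...,1],P[...,2]
for lo in(60,100,130,160,200):
    m=(z>lo)&(z<600)&(x>400)&(x<750)&(y>-420)&(y<-60)&~((abs(x-516)<40)&(abs(y+241)<40))
    if m.any(): print(lo,m.sum(),"xmin",x[m].min(),np.percentile(x[m],2),"ymin/max",y[m].min(),y[m].max(),"z",z[m].max())
m=(z>66)&(z<120)&(x>400)&(x<560)&(y>-330)&(y<-130)
for a in sorted(P[m].tolist()): print(*[round(b) for b in a],end=" | ")
E
```

```text
60 7871 xmin 414.5341033763584 459.5444827077272 ymin/max -419.9544403629818 -83.99494712492414 z 243.65908062574215
100 4576 xmin 609.126742485901 616.1436943136064 ymin/max -419.9149708870784 -83.99494712492414 z 243.65908062574215
130 2876 xmin 630.1173099053483 643.8396216106981 ymin/max -419.9149708870784 -115.81720565060103 z 243.65908062574215
160 2033 xmin 630.1173099053483 646.0136388880838 ymin/max -419.9149708870784 -119.22025929357177 z 243.65908062574215
200 974 xmin 631.3022558857228 647.0038713561097 ymin/max -419.7794131835516 -125.92451859672411 z 243.65908062574215
418 -218 93 | 418 -216 97 | 418 -220 97 | 420 -216 92 | 420 -213 95 | 420 -218 98 | 420 -220 97 | 420 -223 97 | 422 -218 91 | 422 -213 97 | 422 -215 99 | 422 -223 95 | 422 -220 97 | 422 -225 95 | 425 -213 94 | 425 -220 94 | 425 -215 98 | 425 -218 100 | 425 -225 94 | 425 -223 97 | 427 -216 93 | 427 -213 96 | 427 -218 97 | 427 -220 97 | 427 -223 96 | 430 -216 93 | 430 -218 98 | 430 -220 95 | 430 -223 95 | 435 -226 67 | 449 -226 70 | 450 -224 67 | 450 -231 68 | 452 -221 71 | 452 -224 70 | 452 -226 69 | 452 -
[... 2376 characters left out ...]
| 524 -226 76 | 524 -227 103 | 524 -251 103 | 524 -256 100 | 525 -236 67 | 525 -250 87 | 526 -236 108 | 526 -256 108 | 526 -232 107 | 526 -229 106 | 526 -234 106 | 526 -249 106 | 526 -238 78 | 526 -251 105 | 526 -246 104 | 526 -258 104 | 526 -227 102 | 526 -254 103 | 527 -239 101 | 527 -245 91 | 527 -242 91 | 528 -232 109 | 528 -234 107 | 528 -244 107 | 528 -241 107 | 528 -253 107 | 529 -246 106 | 529 -239 105 | 529 -249 105 | 529 -237 104 | 529 -251 104 | 529 -230 103 | 529 -256 103 | 531 -239 107 | 531 -241 106 | 531 -244 106 | 531 -246 106 | 531 -249 105 | 531 -253 105 | 531 -251 105 | 531 -237 105 | 531 -234 102 | 531 -232 102 | 533 -246 109 | 533 -241 106 | 533 -244 106 | 534 -239 102 |
```

Request:
{"fn": "jog_arm", "kwargs": {
  "motion": [
    [0, 0, 8, 10, -60, 0, 95],
    [0, 0, 8, 10, -60, 0, 95],
    [0, 0, 8, 10, -60, 0, 95],
    [0, 0, 8, 0, -60, 0, 95],
    [0, 0, 8, -10, -60, 0, 95],
    [0, 0, 8, -20, -58, 0, 95],
    [0, 0, 8, -25, -55, 0, 95]
  ]
}}

```text
t: 1.78
eef_pos: [-55.9, 265.1, 292.3]
tcp_rot: [3.141, -0.001, 1.787]
ft_force: [-1.3, -0.3, 1.1]
opening: 0.999
grip_force: 0.0
```

Request:
{"fn": "jog_arm", "kwargs": {
  "motion": [
    [0, 0, 0, -16, 53, 0, 95],
    [0, 0, 0, -16, 53, 0, 95],
    [0, 0, 0, -16, 53, 0, 95],
    [0, 0, 0, -16, 53, 0, 95],
    [0, 0, 0, -16, 53, 0, 95],
    [0, 0, 0, -16, 53, 0, 95],
    [0, 0, 0, -16, 53, 0, 95],
    [0, 0, 0, -58, 5, 0, 95],
    [0, 0, 0, -58, 5, 0, 95],
    [0, 0, 0, -58, 5, 0, 95]
  ]
}}

```text
t: 3.02
eef_pos: [375.9, 72.2, 292.4]
tcp_rot: [3.141, 0.0, 1.793]
ft_force: [1.6, 0.3, -0.0]
opening: 0.999
grip_force: 0.0
```

Request:
{"fn": "jog_arm", "kwargs": {
  "motion": [
    [0, 0, 0, -50, 3, 0, 95],
    [0, 0, 0, -50, 3, 0, 95],
    [0, 0, 0, -50, 3, 0, 95],
    [0, 0, 0, -50, 3, 0, 95],
    [0, 0, 0, -50, 3, 0, 95],
    [0, 0, 0, -48, 3, 0, 95],
    [0, 0, 0, 0, 0, 0, 95]
  ]
}}

```text
t: 3.9
eef_pos: [459.1, -215.3, 291.9]
tcp_rot: [3.141, 0.0, 1.789]
ft_force: [0.3, 0.5, 0.5]
opening: 0.998
grip_force: 0.0
```

```bash
python3 - <<'E'
from h import *
print(env.state()["eef_pos"],env.state()["joints"])
cam=env.read_camera("wrist"); np.savez("w1.npz",**cam); save(cam["color"],"w1.png")
print(np.linalg.inv(cam["world_to_cam"]))
for n in("nut","strap_handle","stud_top","pack","nut_mark","bed"):
    for r in env.recognise("wrist",n)[:2]: print(n,r["score"],r["location"],pt(cam,r["location"]))
E
```

```text
[ 459.08 -215.31  291.87] [-0.57  0.32  1.84 -0.    0.97 -0.79]
[[   0.98   -0.21   -0.06  442.39]
 [   0.22    0.94    0.27 -139.86]
 [  -0.     -0.27    0.96  384.46]
 [   0.      0.      0.      1.  ]]
nut 0.79 [300.4, 216.8] [ 508.41 -229.41  106.62]
nut 0.73 [202.2, 300.6] [ 418.01 -413.04   32.2 ]
strap_handle 0.81 [253.1, 191.2] [ 454.6  -222.9    68.18]
stud_top 0.78 [304.7, 228.3] [ 516.51 -241.36  106.05]
stud_top 0.49 [296.0, 158.5] [ 498.49 -177.18   42.49]
pack 0.97 [295.4, 161.1] [ 498.6  -180.48   42.38]
pack 0.67 [302.8, 218.2] [ 514.95 -235.16   91.97]
nut_mark 0.89 [298.8, 217.9] [ 507.01 -230.92  106.82]
nut_mark 0.62 [203.5, 298.4] [ 418.74 -415.01   24.16]
bed 0.56 [282.1, 181.5] [ 492.82 -215.34   12.31]
```

View pics/w1.png

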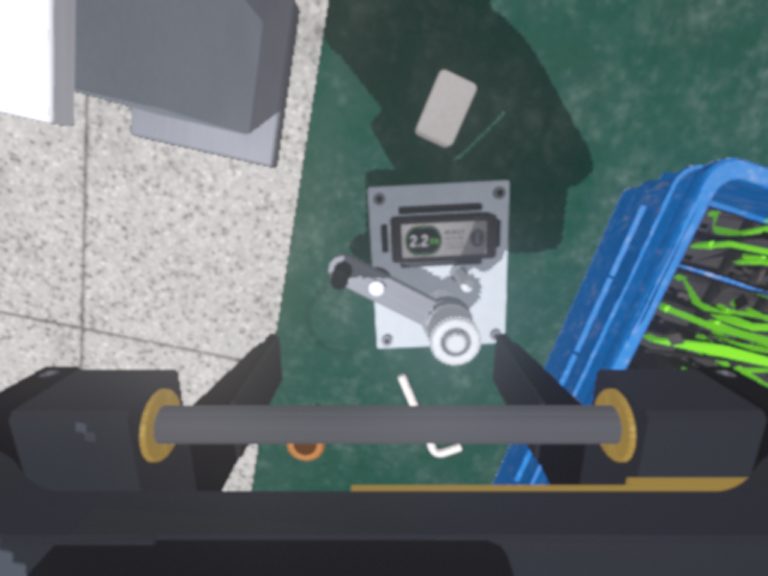

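The view shows the steel nut and pilot at wrist px (302,226). The handle is at (227,181), the stop post at (310,190) and the pack at (295,160). The copper ring at (203,299) is only the look-alike. Next I'll get the axis, the fixture yaw and the handle.

```bash
python3 - <<'E'
from h import *
w=dict(np.load("w1.npz")); t=dict(np.load("top0.npz"))
img=w["color"]; 
save(img[140:260,200:340],"w1c.png",5)
for nm,c in(("w",w),("t",t)):
    P=cloud(c); x,y,z=P[...,0],P[...,1],P[...,2]
    near=(x>400)&(x<600)&(y>-320)&(y<-120)
    m=near&(abs(z-12)<4)
    r=cv2.minAreaRect(P[m][:,:2].astype(np.float32)); print(nm,"plate",r, "z",np.median(z[m]))
    m=near&(abs(z-42)<4)&(y>-225); r=cv2.minAreaRect(P[m][:,:2].astype(np.float32)); print("pack",r,np.median(z[m]))
    m=near&(z>98)&(x>480); r=cv2.minEnclosingCircle(P[m][:,:2].astype(np.float32)); print("nut top",r, P[m].mean(0), z[m].max(),np.median(z[m]))
    m=near&(z>90)&(x<450); print("handle",P[m].mean(0),P[m].max(0),P[m].min(0),m.sum())
    m=near&(z>55)&(z<72)&(x<495)&(x>440); q=P[m][:,:2].astype(np.float32); print("strap",np.median(z[m]),cv2.fitLine(q,cv2.DIST_HUBER,0,.01,.01).ravel())
    if nm=="w":
        K=near&(z>98)&(x>480); A=np.c_[P[K][:,:2],np.ones(K.sum())]; s,*_=np.linalg.lstsq(A,z[K],rcond=None); print("tilt plane",s[:2]*57.3)
E
```

```text
w plate ((506.04180908203125, -209.12982177734375), (124.39927673339844, 151.49020385742188), 15.427606582641602) z 11.944434716333632
pack ((493.6439208984375, -189.84530639648438), (102.70463562011719, 56.67444610595703), 15.441312789916992) 42.048209951036654
nut top ((517.4136352539062, -211.2048797607422), 48.81331253051758) [ 503.1  -183.33  305.52] 336.40586919102896 315.7519713555198
handle [ 421.76 -198.24  318.5 ] [ 449.99 -139.86  384.46] [ 400.   -238.08   92.36] 22936
strap 62.9717273556509 [   0.93   -0.37  466.99 -227.68]
tilt plane [-81.08 143.78]
t plate ((507.6609191894531, -210.67108154296875), (123.778564453125, 152.0908660888672), 15.521556854248047) z 12.017959315197459
pack ((499.3692321777344, -179.69155883789062), (87.61079406738281, 36.7221565246582), 15.467247009277344) 41.8901735726497
nut top ((516.13427734375, -242.73939514160156), 18.680784225463867) [ 516.2  -242.82  105.28] 110.40448482410466 105.47484609540396
handle [ 433.11 -187.31 1059.61] [ 433.45 -186.16 1094.86] [ 417.52 -225.28   91.45] 822
strap 63.261125446178085 [   0.94   -0.35  468.36 -230.23]
```

View pics/w1c.png

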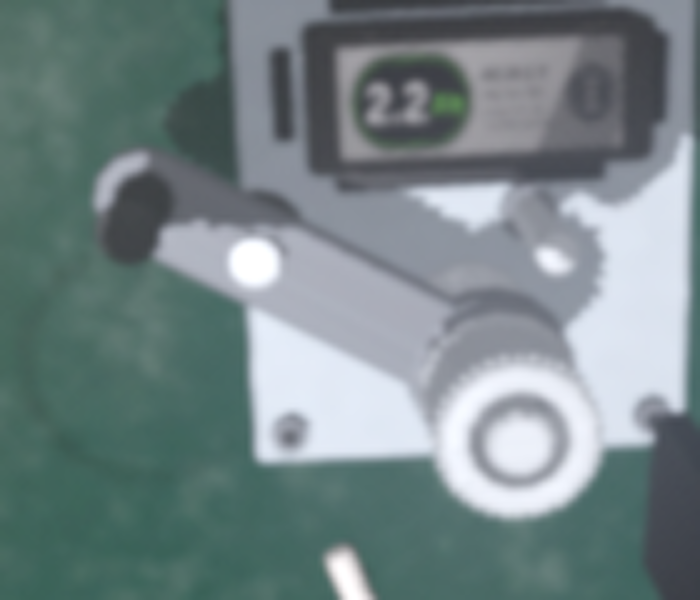

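Request:
{"fn": "jog_arm", "kwargs": {
  "motion": [
    [0, 0, 0, 4, -36, 0, 18],
    [0, 0, -10.6, 0, 0, 20, 18],
    [0, 0, -10.6, 0, 0, 20, 18],
    [0, 0, -10.6, 0, 0, 20, 18],
    [0, 0, -10.6, 0, 0, 10, 18],
    [0, 0, -10.6, 0, 0, 0, 18],
    [0, 0, -10.6, 0, 0, 0, 18],
    [0, 0, 0, 0, 0, 0, 18]
  ]
}}

```text
t: 5.25
eef_pos: [422.7, -216.3, 222.4]
tcp_rot: [-3.142, 0.0, 2.902]
ft_force: [-0.5, -1.1, -0.6]
opening: 0.222
grip_force: 0.0
```

```bash
python3 - <<'E'
from h import *
# row frame test with the first call
for post in(0,1):
    p=np.array([227.,582.]); y=2.77
    for sx,sy in[(10,-60)]*3+[(0,-60),(-10,-60),(-20,-58),(-25,-55)]:
        y2=y-np.radians(8); a=y2 if post else y
        p=p+sx*np.array([np.cos(a),np.sin(a)])+sy*np.array([np.sin(a),-np.cos(a)]); y=y2
    print(post,p)
cam=env.read_camera("wrist"); np.savez("w2.npz",**cam)
for n in("strap_handle","nut","stud_top"):
    for r in env.recognise("wrist",n)[:2]: print(n,r["score"],r["location"],pt(cam,r["location"]))
P=cloud(cam); z=P[...,2]
for a,b,nm in((90,100,"handle"),):
    m=(z>a)&(z<b)&(abs(P[...,0]-423)<18)&(abs(P[...,1]+219)<18); print(nm,m.sum(),P[m].mean(0) if m.any() else "",cv2.minEnclosingCircle(P[m][:,:2].astype(np.float32)) if m.any() else "")
save(cam["color"],"w2.png")
print(env.state()["eef_pos"],env.state()["tcp_rot"])
E
```

```text
0 [-55.12 266.28]
1 [-96.31 308.62]
strap_handle 0.75 [255.5, 230.0] [ 447.56 -225.13   68.01]
nut 0.91 [256.1, 304.1] [ 501.51 -237.52  104.98]
nut 0.69 [94.9, 222.0] [ 410.85 -395.3    34.91]
stud_top 0.54 [256.8, 313.5] [ 510.55 -239.09  105.86]
handle 234 [ 422.35 -217.45   95.1 ] ((422.8517761230469, -217.65362548828125), 7.422840595245361)
[ 422.64 -216.61  222.33] [3.14 0.   2.9 ]
```

Request:
{"fn": "jog_arm", "kwargs": {
  "motion": [
    [0, 0, 0, 0, -1, 30, 18],
    [0, 0, 0, 0, 0, 30, 18],
    [0, 0, 0, 0, 0, 14, 18],
    [0, 0, 0, 0, 0, 0, 18]
  ]
}}

```text
t: 5.95
eef_pos: [422.3, -217.7, 147.8]
tcp_rot: [3.141, -0.001, 2.902]
ft_force: [0.4, -0.9, 0.8]
opening: 0.191
grip_force: 0.0
```

Request:
{"fn": "jog_arm", "kwargs": {
  "motion": [
    [0, 0, 5, -0.4, 8.4, 0, 18],
    [0, 0, 10, -1.5, 16.7, 0, 18],
    [0, 0, 10, -1.5, 16.7, 0, 18],
    [0, 0, 10, -1.5, 16.7, 0, 18],
    [0, 0, 10, -1.5, 16.7, 0, 18],
    [0, 0, 10, -1.5, 16.7, 0, 18],
    [0, 0, 0, 0, 0, 0, 18]
  ]
}}

```text
t: 6.82
eef_pos: [481.9, -150.8, 149.2]
tcp_rot: [3.14, 0.001, 1.944]
ft_force: [1.1, -0.1, 1.1]
opening: 0.193
grip_force: 0.0
```

Request:
{"fn": "jog_arm", "kwargs": {
  "motion": [
    [0, 0, 3, -0.2, 5, 0, 18],
    [0, 0, 2, 0, 3, 0, 18],
    [0, 0, 0, 0, 2, 0, 18],
    [0, 0, 0, 0, 0, 0, 18]
  ]
}}

```text
t: 7.32
eef_pos: [490.4, -148.1, 148.5]
tcp_rot: [3.141, 0.0, 1.858]
ft_force: [0.3, -0.5, -0.5]
opening: 0.19
grip_force: 0.1
```

Request:
{"fn": "jog_arm", "kwargs": {
  "motion": [
    [0, 0, 0, 0, 1, 0, 18],
    [0, 0, 0, 0, 1, 0, 18],
    [0, 0, 0, 0, 0, 0, 18]
  ]
}}

```text
t: 7.7
eef_pos: [492.3, -147.3, 148.2]
tcp_rot: [-3.141, -0.0, 1.856]
ft_force: [-1.6, -1.5, 0.2]
opening: 0.184
grip_force: 0.8
```

Request:
{"fn": "jog_arm", "kwargs": {
  "motion": [
    [0, 0, 0, 0, 1, 0, 18],
    [0, 0, 0, 0, 1, 0, 18],
    [0, 0, 0, 0, 0, 0, 18]
  ]
}}

```text
t: 8.07
eef_pos: [493.7, -146.7, 148.0]
tcp_rot: [-3.14, -0.001, 1.856]
ft_force: [-6.8, -3.2, 1.2]
opening: 0.191
grip_force: 3.4
```

Request:
{"fn": "jog_arm", "kwargs": {
  "motion": [
    [0, 0, 0, 0, -3, 0, 24],
    [0, 0, 0, 0, 0, 0, 24],
    [0, 0, 0, 0, 0, -50, 24],
    [0, 0, 0, 0, 0, -42, 50],
    [0, 0, 0, -49, -1, 0, 60],
    [0, 0, 0, -49, -1, 0, 60],
    [0, 0, 0, 0, 0, 0, 60]
  ]
}}

```text
t: 8.95
eef_pos: [517.8, -244.8, 240.1]
tcp_rot: [3.141, 0.001, 1.853]
ft_force: [-0.6, 0.1, -0.2]
opening: 0.603
grip_force: 0.0
```

```bash
cat >> h.py <<'E'
def nutcheck(name=None,c=(516.2,-242.3),r=22):
    cam=env.read_camera("wrist"); P=cloud(cam); z=P[...,2]
    m=(z>85)&(z<118)&(np.hypot(P[...,0]-c[0],P[...,1]-c[1])<r)
    q=P[m]; rr=np.hypot(q[:,0]-c[0],q[:,1]-c[1])
    top=q[q[:,2]>97]
    print("n",m.sum(),"circ",cv2.minEnclosingCircle(top[:,:2].astype(np.float32)) if len(top)>3 else "")
    ring=q[(rr>10.5)&(rr<16)]; pil=q[rr<6]
    A=np.c_[ring[:,:2]-c,np.ones(len(ring))]; s=np.linalg.lstsq(A,ring[:,2],rcond=None)[0] if len(ring)>5 else None
    print("ring z",len(ring),np.median(ring[:,2]),ring[:,2].std(),"pilot z",len(pil),np.median(pil[:,2]),"tiltdeg",s[:2]*57.3 if s is not None else "")
    if name: save(cam["color"],name); 
    return cam
E
python3 - <<'E'
from h import *
cam=nutcheck(); np.savez("w3.npz",**cam)
for n in("stud_top","nut","strap_handle"):
    for r in env.recognise("wrist",n)[:1]: print(n,r["score"],r["location"],pt(cam,r["location"]))
s=env.state();print(s["eef_pos"],s["tcp_rot"],s["ft_force"],s["joints"])
c=cam["color"]; save(c,"w3.png")
P=cloud(cam); z=P[...,2]; m=(z>90)&(z<100)&(np.hypot(P[...,0]-491,P[...,1]+150)<15); print("handle",P[m].mean(0),m.sum())
E
```

```text
n 1447 circ ((515.1630249023438, -241.58474731445312), 18.78775405883789)
ring z 562 105.93182611874163 3.052115895685416 pilot z 142 106.66396282627237 tiltdeg [4.19 1.68]
stud_top 0.52 [260.7, 202.4] [ 517.9  -237.1   106.31]
nut 0.58 [257.7, 193.0] [ 513.16 -229.98  105.63]
strap_handle 0.81 [258.7, 130.8] [ 500.11 -181.87   68.1 ]
[ 516.93 -241.42  240.12] [-3.14 -0.    1.86] [-0.05 -0.14  0.  ] [-0.55  0.47  1.75  0.    0.92 -0.84]
handle [ 490.02 -149.91   95.44] 275
```

View pics/w3.png

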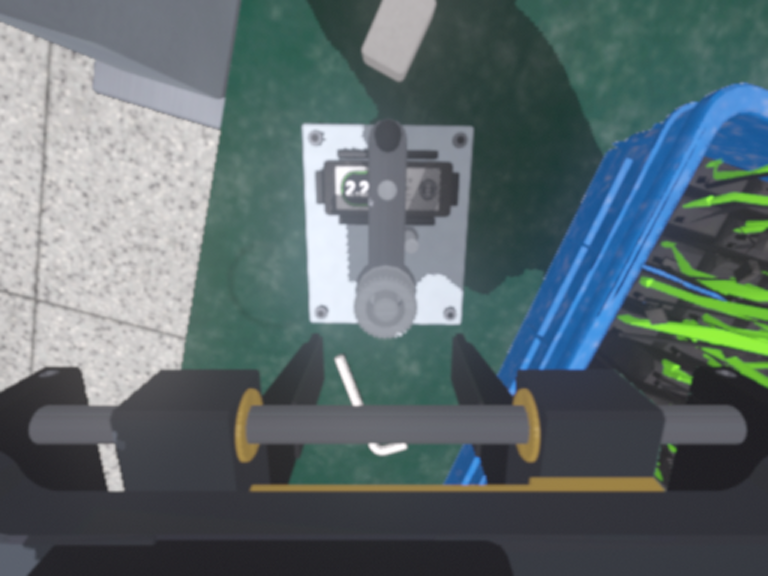

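The strap now lies over the pack against its stop, with the handle at px (258,90). The nut is at (257,203), tilted about 4.5°, with its top ring at z≈106. I'll go down and grip it.

Request:
{"fn": "jog_arm", "kwargs": {
  "motion": [
    [0, 0, 0, 0, -1, 40, 60],
    [0, 0, 0, 0, 0, 30, 60],
    [0, 0, 0, 0, 0, 14, 60],
    [0, 0, 0, 0, 0, 0, 50],
    [0, 0, 0, 0, 0, 0, 40],
    [0, 0, 0, 0, 0, 0, 33],
    [0, 0, 0, 0, 0, 0, 33]
  ]
}}

```text
t: 10.02
eef_pos: [516.4, -242.6, 157.1]
tcp_rot: [3.141, 0.001, 1.855]
ft_force: [0.4, 1.6, 5.7]
opening: 0.376
grip_force: 30.0
```

Request:
{"fn": "jog_arm", "kwargs": {
  "motion": [
    [0, 0, -5, 0, 0, -0.1, 33],
    [0, 0, -5, 0, 0, -0.1, 33],
    [0, 0, -5, 0, 0, -0.1, 33],
    [0, 0, -5, 0, 0, -0.1, 33],
    [0, 0, 0, 0, 0, 0, 33]
  ]
}}

```text
t: 10.65
eef_pos: [516.2, -242.9, 157.2]
tcp_rot: [3.141, 0.001, 2.204]
ft_force: [-1.4, -1.9, 4.9]
opening: 0.379
grip_force: 30.0
```

Request:
{"fn": "jog_arm", "kwargs": {
  "motion": [
    [0, 0, -5, 0, 0, -0.1, 33],
    [0, 0, -5, 0, 0, -0.1, 33],
    [0, 0, -5, 0, 0, -0.1, 33],
    [0, 0, 0, 0, 0, 0, 33]
  ]
}}

```text
t: 11.15
eef_pos: [516.4, -242.8, 157.3]
tcp_rot: [3.141, 0.001, 2.464]
ft_force: [-0.9, -1.8, 4.5]
opening: 0.379
grip_force: 30.0
```

Request:
{"fn": "jog_arm", "kwargs": {
  "motion": [
    [0, 0, -5, 0, 0, -0.1, 33],
    [0, 0, -5, 0, 0, -0.1, 33],
    [0, 0, -5, 0, 0, -0.1, 33],
    [0, 0, 0, 0, 0, 0, 33]
  ]
}}

```text
t: 11.65
eef_pos: [516.5, -242.7, 157.5]
tcp_rot: [3.142, 0.001, 2.725]
ft_force: [2.8, -3.1, 3.4]
opening: 0.382
grip_force: 30.0
```

Request:
{"fn": "jog_arm", "kwargs": {
  "motion": [
    [0, 0, -5, 0, 0, -0.1, 33],
    [0, 0, -5, 0, 0, -0.1, 33],
    [0, 0, -5, 0, 0, 0, 33],
    [0, 0, 0, 0, 0, 0, 33]
  ]
}}

```text
t: 12.15
eef_pos: [516.5, -242.4, 157.3]
tcp_rot: [3.141, 0.001, 2.986]
ft_force: [5.2, -0.9, -0.6]
opening: 0.382
grip_force: 30.0
```

Request:
{"fn": "jog_arm", "kwargs": {
  "motion": [
    [0, 0, 0, 0, 0, 0, 50],
    [0, 0, 0, 0, 0, 0, 60],
    [0, 0, 0, 0, 0, 0, 60]
  ]
}}

```text
t: 12.52
eef_pos: [515.9, -242.4, 157.3]
tcp_rot: [3.141, -0.001, 2.989]
ft_force: [0.4, -0.0, 1.2]
opening: 0.61
grip_force: 0.0
```

```bash
python3 - <<'E'
from h import *
cam=nutcheck("w4.png"); np.savez("w4.npz",**cam)
s=env.state();print(s["eef_pos"],s["ft_force"],s["moment"],s["joints"][5],s["opening"])
P=cloud(cam)
print(cam["z_map"].shape,proj(cam,[516.2,-242.3,105]))
E
```

```text
n 2658 circ ((515.9613647460938, -242.4501190185547), 18.827848434448242)
ring z 1060 99.52164849358975 2.6253227250189104 pilot z 306 106.4773313208701 tiltdeg [-5.    0.17]
[ 515.93 -242.45  157.3 ] [ 0.12 -0.16 -0.77] [0.03 0.01 0.03] -1.973401168603973 0.6227634327167176
(384, 512) [258.66 257.15]
```

Dropped: the ring sits 7 mm below the pilot tip, so the origin is at 63.5. Now I'll go lower, regrip and run it forward.

Request:
{"fn": "jog_arm", "kwargs": {
  "motion": [
    [0, 0, 0, 0, 0, 8, 55],
    [0, 0, 0, 0, 0, 0, 45],
    [0, 0, 0, 0, 0, 0, 33],
    [0, 0, 0, 0, 0, 0, 33],
    [0, 0, 0, 0, 0, 0, 33]
  ]
}}

```text
t: 13.2
eef_pos: [516.1, -242.5, 149.5]
tcp_rot: [3.142, 0.0, 2.99]
ft_force: [-0.5, 0.0, -0.6]
opening: 0.382
grip_force: 30.0
```

Request:
{"fn": "jog_arm", "kwargs": {
  "motion": [
    [0, 0, 8, 0, 0, 0, 33],
    [0, 0, 8, 0, 0, 0, 33],
    [0, 0, 8, 0, 0, 0, 33],
    [0, 0, 8, 0, 0, 0, 33],
    [0, 0, 8, 0, 0, 0, 33],
    [0, 0, 0, 0, 0, 0, 33]
  ]
}}

```text
t: 13.95
eef_pos: [516.1, -242.5, 149.4]
tcp_rot: [3.142, -0.0, 2.293]
ft_force: [0.5, 1.0, -0.1]
opening: 0.378
grip_force: 30.0
```

Request:
{"fn": "jog_arm", "kwargs": {
  "motion": [
    [0, 0, 8, 0, 0, 0.1, 33],
    [0, 0, 8, 0, 0, 0.15, 33],
    [0, 0, 8, 0, 0, 0.18, 33],
    [0, 0, 8, 0, 0, 0.18, 33],
    [0, 0, 8, 0, 0, 0.18, 33],
    [0, 0, 8, 0, 0, 0.18, 33],
    [0, 0, 8, 0, 0, 0.18, 33],
    [0, 0, 8, 0, 0, 0.18, 33],
    [0, 0, 8, 0, 0, 0.18, 33],
    [0, 0, 0, 0, 0, 0, 33]
  ]
}}

```text
t: 15.2
eef_pos: [516.2, -242.5, 148.0]
tcp_rot: [3.141, -0.0, 1.039]
ft_force: [0.1, 0.2, 0.2]
opening: 0.378
grip_force: 30.0
```

Request:
{"fn": "jog_arm", "kwargs": {
  "motion": [
    [0, 0, 8, 0, 0, 0.18, 33],
    [0, 0, 8, 0, 0, 0.18, 33],
    [0, 0, 8, 0, 0, 0.18, 33],
    [0, 0, 8, 0, 0, 0.18, 33],
    [0, 0, 8, 0, 0, 0.18, 33],
    [0, 0, 8, 0, 0, 0.18, 33],
    [0, 0, 8, 0, 0, 0.18, 33],
    [0, 0, 8, 0, 0, 0.18, 33],
    [0, 0, 0, 0, 0, 0, 33]
  ]
}}

```text
t: 16.32
eef_pos: [516.4, -242.7, 146.9]
tcp_rot: [3.141, -0.001, -0.077]
ft_force: [0.1, -0.5, 3.8]
opening: 0.376
grip_force: 30.0
```

Request:
{"fn": "jog_arm", "kwargs": {
  "motion": [
    [0, 0, 0, 0, 0, 0, 50],
    [0, 0, 0, 0, 0, 0, 60],
    [0, 0, 0, 0, 0, 0, 60]
  ]
}}

```text
t: 16.7
eef_pos: [516.0, -242.5, 146.3]
tcp_rot: [-3.141, 0.0, -0.081]
ft_force: [-0.2, 0.4, -1.0]
opening: 0.613
grip_force: 0.0
```

```bash
python3 - <<'E'
from h import *
cam=nutcheck("w5.png"); nutcheck()
s=env.state();print(s["eef_pos"],s["tcp_rot"],s["ft_force"],s["joints"][5],s["opening"])
E
```

```text
n 2524 circ ((517.1693725585938, -242.99874877929688), 17.33821678161621)
ring z 871 97.50881617127368 2.2013587510334234 pilot z 219 106.65822579923335 tiltdeg [6.71 1.56]
n 2531 circ ((516.9856567382812, -243.0100860595703), 17.285072326660156)
ring z 869 97.46796733614178 2.2532969386283197 pilot z 224 106.68289032046128 tiltdeg [7.23 1.28]
[ 516.1  -242.51  146.34] [-3.14  0.   -0.08] [ 0.25  0.58 -0.44] 1.0968842244606154 0.627991757011033
```

Request:
{"fn": "jog_arm", "kwargs": {
  "motion": [
    [0, 0, 0, 0, 0, 0, 45],
    [0, 0, 0, 0, 0, 0, 33],
    [0, 0, 0, 0, 0, 0, 33],
    [0, 0, 0, 0, 0, 0, 33]
  ]
}}

```text
t: 17.3
eef_pos: [516.1, -242.6, 146.5]
tcp_rot: [3.142, -0.0, -0.082]
ft_force: [-0.3, -1.3, -0.3]
opening: 0.376
grip_force: 30.0
```

Request:
{"fn": "jog_arm", "kwargs": {
  "motion": [
    [0, 0, 8, 0, 0, 0.18, 33],
    [0, 0, 8, 0, 0, 0.18, 33],
    [0, 0, 8, 0, 0, 0.18, 33],
    [0, 0, 8, 0, 0, 0.18, 33],
    [0, 0, 8, 0, 0, 0.18, 33],
    [0, 0, 8, 0, 0, 0.18, 33],
    [0, 0, 8, 0, 0, 0.18, 33],
    [0, 0, 0, 0, 0, 0, 33]
  ]
}}

```text
t: 18.3
eef_pos: [516.3, -242.7, 145.3]
tcp_rot: [-3.141, -0.0, -1.059]
ft_force: [0.1, -2.4, 0.6]
opening: 0.375
grip_force: 30.0
```

Request:
{"fn": "jog_arm", "kwargs": {
  "motion": [
    [0, 0, 0, 0, 0, 0, 50],
    [0, 0, 0, 0, 0, 0, 60],
    [0, 0, 0, 0, 0, 0, 60]
  ]
}}

```text
t: 18.68
eef_pos: [516.1, -242.5, 145.2]
tcp_rot: [3.142, 0.0, -1.059]
ft_force: [0.0, -0.8, -0.4]
opening: 0.612
grip_force: 0.0
```

```bash
python3 - <<'E'
from h import *
cam=nutcheck("w6.png"); nutcheck()
s=env.state();print(s["eef_pos"],s["tcp_rot"],s["ft_force"],s["joints"][5],s["opening"])
E
```

```text
n 2493 circ ((516.8367919921875, -244.5105743408203), 16.110097885131836)
ring z 791 96.28824908279455 1.8400684102953526 pilot z 177 106.66621022608064 tiltdeg [ 2.56 -3.96]
n 2485 circ ((517.2107543945312, -244.02285766601562), 16.308629989624023)
ring z 790 96.2800028255884 1.8979914005305325 pilot z 176 106.5304078863639 tiltdeg [ 2.79 -4.28]
[ 516.11 -242.47  145.18] [-3.14  0.   -1.06] [ 0.24 -0.08 -0.5 ] 2.0745432534320183 0.6270874647534923
```

The nut origin is now at about 60.2, about 80–90° past first touch. I'll retreat and check.

Request:
{"fn": "jog_arm", "kwargs": {
  "motion": [
    [0, 0, 0, 0, 0, -30, 70],
    [0, 0, 0, 0, 0, -50, 70],
    [0, 0, 0, 0, 0, -50, 70],
    [0, 0, -10, -50, 0, 0, 70],
    [0, 0, -10, -50, 0, 0, 70],
    [0, 0, 0, 0, 0, 0, 70]
  ]
}}

```text
t: 19.52
eef_pos: [458.3, -158.2, 275.7]
tcp_rot: [-3.142, 0.001, -0.706]
ft_force: [0.4, -0.9, -0.2]
opening: 0.734
grip_force: 0.0
```

```bash
python3 - <<'E'
from h import *
print(env.state()["eef_pos"])
t=env.read_camera("top"); P=cloud(t);x,y,z=P[...,0],P[...,1],P[...,2]
save(t["color"][130:270,180:380],"t7.png",4)
cam=env.read_camera("wrist"); P=cloud(cam); z=P[...,2]
m=(z>85)&(z<100)&(np.hypot(P[...,0]-491,P[...,1]+150)<15); print("handle",P[m].mean(0) if m.any() else "none",m.sum())
m=(z>93)&(z<112)&(np.hypot(P[...,0]-516,P[...,1]+242.3)<17); r=np.hypot(P[...,0]-516,P[...,1]+242.3)
a,b=m&(r>10.5)&(r<16),m&(r<6)
if a.any() and b.any(): print("ring,pilot",np.median(z[a]),np.median(z[b]))
E
```

```text
[ 458.29 -158.19  275.67]
handle [ 490.91 -150.01   92.61] 162
ring,pilot 96.25614207960598 106.5735524860475
```

View pics/t7.png

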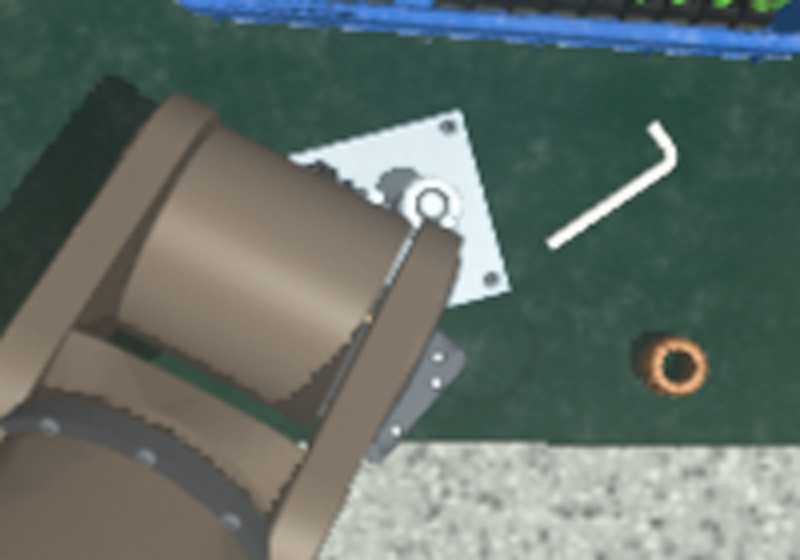

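The picture shows the nut on its stud (crop px (432,205)), with the hex key and copper ring undisturbed; the arm hides the strap and pack. The depth readings put the strap handle at its stop position and 2.8 mm lower, and the nut's origin at 60.2 mm.

```bash
python3 -c "
from cell import env
print(env.job_done())"
```

```text
the job is handed in; nothing more can be done
None
```

The job is handed in at about 20 s: the strap is against its stop, and the nut dropped onto its thread after 50–65° of backward turning. I then ran it about 232° forward to about 60.2 mm by camera (about 80° past first pad touch), and the gripper is clear of everything.

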